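# Press a marking punch onto a clamped sample tag

## Robot

A 6-joint arm with a two-finger parallel gripper is mounted at the origin on a cart in front of the work surface, level with it; the furniture and walls round the work are solid. World frame = base frame: x ahead of the robot, y to its left, z up, the work surface at z = 0. Lengths are in mm, angles in degrees, forces in N, time in s.
With the tool pointing down it reaches from about 300 to 850 mm from the base axis. Payload 4.2 kg.
Tool frame: the origin (TCP) lies between the finger pads; the fingertips stand ahead of it and the grasp point (between the pads) lies 8 mm behind it (env.tip_reach is the x of the fingertips in the tool frame, in mm); x points along the fingers, y is the direction in which the jaws open and shut, and the axes are right-handed (so a half turn about x gives the same grasp; the last joint's range is limited). The gripper opens to 91 mm and grips with 3 to 60 N. Pads are 32 mm wide; open, the fingers measure 118 mm over their backs; the gripper's body (76 mm by 178 mm) begins 60 mm behind the grasp point.
Start: joints at [-69.729, 18.312, 89.639, -0, 72.044, -1.146], TCP at [209.968, -535.309, 224.976] pointing down, gripper open.
Joint ranges: [-177.97, 177.97], [-48.28, 115.42], [12.27, 149.76], [-77.06, 257.06], [2.81, 150.46], [-146.56, 146.56]. Speed limits (degrees/s): [147.25, 147.25, 180, 180, 180, 180].

## Interface

Orientations are given as [roll, pitch, yaw] about the fixed x, y, z axes, in that order (R = Rz(yaw) Ry(pitch) Rx(roll)).
In Python, from workcell import env, cams gives the robot as it stands.
- The arm moves only by the tool arm_command, never from a script. Its argument "deltas" is a list of rows, each a list of 3 entries, a list of its own where there are three numbers: the opening, from 0 (shut) to 1 (fully open), then the shift along the world's x, y, z in mm, then the turn about the world's z in rad. A call has 1 to 20 rows; each row is the pose to reach, as a shift and turn from the pose commanded when the call began; what a row does not reach only later rows make up. A row lasts 1/10 s, in which the tool goes at most 50 mm and 8.59 degrees, less where a joint would pass 70% of its speed; a pose out of reach is approached as far as the arm can. A call with a gripper value outside its range is refused whole. The fingers move at their own pace and stop on an object; "grip_force" is the grip in N (left out, the last holds). Time passes only in rows, so rows that repeat a pose let the fingers close. It gives the time, the measured TCP pose, the force and the opening at its end, in the units of the state.
- env.state(): the state, without advancing time (a new reading comes with each control period).
- cams.grab_frame(name): name is "side" or "top" or "wrist"; returns a dict with "img" (480x640x3 uint8, red, green, blue), "K" (3x3 intrinsics, pixels), "dist" ([k1, k2, p1, p2, k3] as OpenCV has them; the pictures are not rectified), "rvec" (rotation vector, rad) and "tvec" (3), from world to camera coordinates, as OpenCV has them. Camera axes: x right, y down, z forward; pixel columns grow to the right and rows downward; lengths in mm; the calibration is good to about 2 mm. A picture is of the moment at which its call begins. There is no depth.
- env.job_done(): hands the job in, once; it reports no verdict.
Trained networks look in a picture, given as the dict that the camera call returned (one of the last four; its "shot" number tells which), for a name from the list of things; names that differ only in an ending like _2 or _b are one class to them, and where a whole thing is asked for, a point or a joint stands for the part that bears it (a point fixed in the world has none). Each returns a list of dicts, best first, with "conf" (0 to 1); they miss things now and then, are a little off and sometimes report something else, mostly with a low value. They report only what shows in the picture. A call takes as long as a camera call. They do not tell look-alikes from the thing itself.
- cams.silhouettes(picture, name): "region" (480x640 bool, what is visible of it) and "centre" ([column, row] in pixels, amid what is visible of it).
The state is a dict: "time_s": time; "qpos": joint angles; "qvel": joint speeds; "effort": joint torques, N m; "ee_pos": TCP position; "ee_rot": TCP orientation; "force": force on the tool from outside, world axes, zero at the start; "torque": the same for the moment, N m; "gripper_width": finger opening in mm.
Only numpy, scipy, OpenCV 4.12 (cv2) and the standard library are available. Lean on these libraries where they do the work, as an engineer would, in place of code of your own. Each camera call takes 0.05 s, during which the arm holds its last target.

## Task

Take the blue marking punch out of its holder and press its face squarely onto the metal sample tag in the jig, centred between the four blue corner marks and parallel to them, with a steady force of about 12 N (never more than 20 N) for about a second. Then lift it straight off without sliding it on the tag, and put it back upright in its own holder, not letting go of it on the way. Leave the red punch and the other things alone.

Things in the scene. Friction and masses are not known exactly. Their poses are not given: they have to be found in the camera images.
- blue_punch: Hand marking punch with a blue grip, 87 mm tall, 0.11 to 0.23 kg, standing upright in its holder. Origin at the centre of its flat marking face (underside), z up, x along its long side. Heights above the face: steel marking block 30 (x) x 20 (y) mm to 12 mm, round neck, black guard 30 x 24 mm at 24 to 28 mm, blue grip 26 (x) x 20 (y) mm at 28 to 82 mm, black top plate. Grip it across y.
- blue_punch_face (a point): Centre of the blue punch's flat marking face, 30 x 20 mm (same point and axes as the punch's origin).
- blue_holder: Fixed grey plastic holder block of the blue punch, 64 (x) x 54 (y) x 20 mm; origin at the centre of its underside. In its top a rectangular recess 35 (x) x 25 (y) mm, 12 mm deep, its floor 8 mm above the worktop; the punch face stands on that floor, 2.5 mm free all round.
- red_punch: A like punch with a red grip in another holder (red_holder): not to be used.
- red_holder: Fixed grey holder of the red punch, same size as the blue one's.
- gauze_roll: Loose roll of gauze, 47 mm across and 48 mm high, a bystander. Origin at the underside.
- jig: Fixed marking jig: grey base 110 (x) x 90 (y) x 12 mm, origin at the centre of its underside, z up. A column in its middle carries a level bed 78 (x) x 56 (y) mm; on it an aluminium tag 66 x 44 mm, held by two end clips at x = -35 and +35 mm that reach 1 mm above the tag. The bed is sprung: it yields straight down about 1 mm for each 6 N, at most 5 mm, and comes back.
- jig_target (a point): Point on the jig's vertical axis through the centre of the tag's four blue corner marks (field 38 (x) x 28 (y) mm, sides along the jig's x and y). The point is fixed to the base, 34 mm above the worktop: only a nominal height. The last user set the bed's height, so the tag's true top lies anywhere from 29 to 39 mm above the worktop and must be found by touch.
Not all that is in view belongs to the job. Of the things like the jig, leave any that is purple; of the rest the smaller one is meant. What is shaped like the blue_punch but green is not meant.

How it is judged (in metres and radians):
On the way, in this order (a step that is already met when the one before it is completed fails the run):
1. the punch is held pressed on the tag with 8 to 16 N for 0.7 s without a break, within 4 mm of the centre of the marks, upright within 0.07 rad and parallel to the marks within 0.12 rad (contact force between blue_punch and jig between 8 and 16 N and horizontal distance between blue_punch_face and jig_target below 0.004 m and angle between blue_punch's own z axis and vertical below 0.07 rad and angle between the x axis of blue_punch and the x axis of jig, either way round below 0.12 rad), for 0.7 s.
2. the punch is lifted straight off: its face is more than 55 mm above the worktop, still within 15 mm of the axis of the marks (height (world z) of blue_punch_face above 0.055 m and horizontal distance between blue_punch_face and jig_target below 0.015 m and contact force between blue_punch and jig below 0.1 N), for 0.02 s.
At the end, for the whole second after the job is handed in: The blue punch stands upright (within 0.06 rad), released and at rest on the floor of its own holder's recess: face 5 to 11 mm above the worktop and within 5 mm of the holder's centre (horizontal distance between blue_punch and blue_holder below 0.005 m and height (world z) of blue_punch_face between 0.005 and 0.011 m and angle between blue_punch's own z axis and vertical below 0.06 rad and linear speed of blue_punch below 0.01 m/s and contact force between blue_punch and the fingers below 0.1 N); the robot touches nothing.
It fails at once if the punch is pressed on the jig with more than 20 N (contact force between blue_punch and jig above 20 N).
It fails at once if the punch bears on the jig (over 2 N) with its face more than 5 mm from the centre of the marks (contact force between blue_punch and jig above 2 N and horizontal distance between blue_punch_face and jig_target above 0.005 m).
It fails at once if the punch bears on the jig (over 4 N) leaning more than 0.1 rad (contact force between blue_punch and jig above 4 N and angle between blue_punch's own z axis and vertical above 0.1 rad).
It fails at once if the blue punch is out of the fingers with its face more than 25 mm above the worktop (height (world z) of blue_punch_face above 0.025 m and contact force between blue_punch and the fingers below 0.1 N).
It fails at once if the red punch is moved more than 15 mm or the gauze roll more than 20 mm (distance of red_punch from where it was at the start of the episode above 0.015 m or distance of gauze_roll from where it was at the start of the episode above 0.02 m).
It also fails if it takes over 51 s, if anything falls off the work surface, if the arm or the gripper's body presses on something with over 40 N, if the wrist force passes 120 N, or if a joint passes its speed limit or range.

## Working session

There is one attempt and no reset: what is moved stays moved. The work goes in short steps, Python scripts to look and compute and a tool call to move; the robot and the scene stay as the last step left them, time stands still between calls to the robot, and variables do not carry over. Pictures are saved under pics/ and viewed, and the job is handed in when it is done.

Besides the shell and the picture viewer there is one more tool, called after "Call:" as name(argument=value, ...), one argument or row to a line, values as JSON. arm_command: Moves the arm, as the interface text tells. Its arguments: {"type":"object","properties":{"deltas":{"type":"array","items":{"type":"array"}},"grip_force":{"type":"number"}},"required":["deltas"]}

```bash
ls; mkdir -p pics; python3 - <<'E'
from workcell import env,cams
import cv2
print(env.state(), env.tip_reach)
for n in ["side","top","wrist"]:
    p=cams.grab_frame(n)
    cv2.imwrite(f"pics/a_{n}.png",p["img"][:,:,::-1])
    print(n,p["K"],p["dist"],p["rvec"],p["tvec"])
E
```

```text
pics
{'time_s': 0.0, 'qpos': array([-6.97300380e+01,  1.83523335e+01,  8.97064005e+01, -1.38882291e-03,
        7.20421822e+01, -1.14785798e+00]), 'qvel': array([-0.01451451, -0.03924019, -0.0372122 , -0.07016824,  0.01154251,
        0.1427043 ]), 'effort': array([ 8.89452367e-04, -4.12459660e+01, -2.31968415e+01,  7.26185599e-02,
        4.58980550e-02, -1.61735711e-04]), 'ee_pos': array([ 209.78111485, -534.85427119,  224.11334687]), 'ee_rot': array([-90.39823007,  89.89907522, 111.02001923]), 'force': array([ 0.31906393, -0.38387434, -0.4868205 ]), 'torque': array([-0.03622832, -0.02290195, -0.0121867 ]), 'gripper_width': 91.23110477268705} 11.0
side [[492.65530008   0.         322.37718258]
 [  0.         492.65530008 238.40409578]
 [  0.           0.           1.        ]] [0.01207079 0.         0.         0.         0.        ] [ 0.22493229 -2.57841311  1.59434935] [ 609.62418329   28.07448335 1498.13988663]
top [[558.49014703   0.         322.06696439]
 [  0.         558.49014703 233.26152286]
 [  0.           0.           1.        ]] [-0.00670862  0.          0.          0.          0.        ] [ 2.12271434 -2.15145905  0.19538857] [ 162.23923184  592.55314244 1202.14525373]
wrist [[397.73786798   0.         321.30220143]
 [  0.         397.73786798 236.45847473]
 [  0.           0.           1.        ]] [-0.08379158  0.          0.          0.          0.        ] [-2.41840999  1.64932177  0.20888622] [-574.57384404  -28.55538709  388.68387055]
```

View pics/a_side.png

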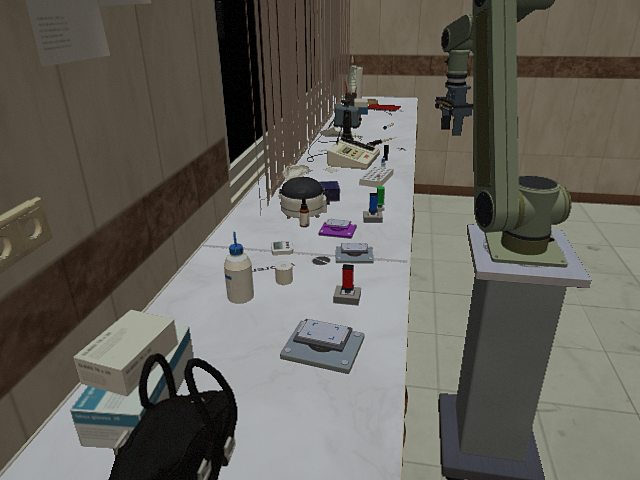

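View pics/a_top.png

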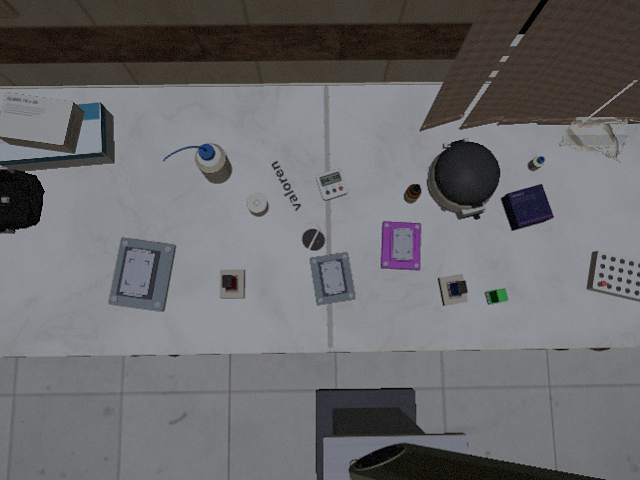

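View pics/a_wrist.png

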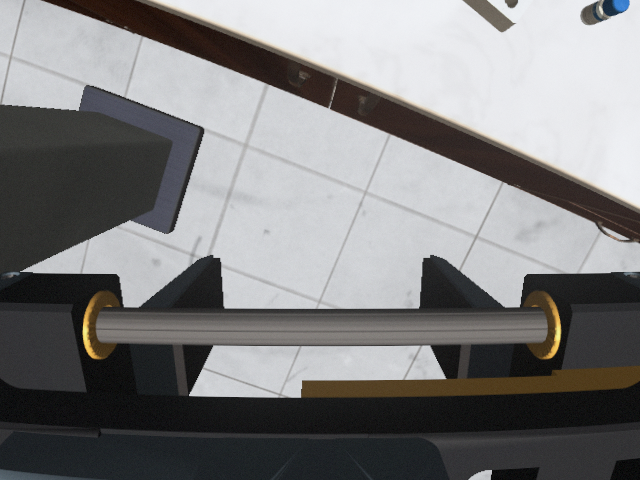

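Top view: the blue punch is at (457,289) in its grey holder. Its look-alikes are the green punch (497,296) and the red punch (229,282). The jigs are large grey (142,274), small grey (332,278) and purple (402,246). I choose the small grey jig and the blue punch, and will check both in a crop.

```bash
cat > h.py <<'E'
import numpy as np, cv2
from workcell import env,cams
def ray(p,uv):
    R,_=cv2.Rodrigues(np.array(p["rvec"],float)); t=np.array(p["tvec"],float).ravel()
    n=cv2.undistortPoints(np.array(uv,float).reshape(-1,1,2),p["K"],np.array(p["dist"],float)).reshape(-1,2)
    d=np.c_[n,np.ones(len(n))]@R
    return -R.T@t,d
def toz(p,uv,z):
    c,d=ray(p,uv); s=(z-c[2])/d[:,2]
    return (c+d*s[:,None])[:,:2]
def proj(p,X):
    return cv2.projectPoints(np.array(X,float).reshape(-1,1,3),np.array(p["rvec"],float),np.array(p["tvec"],float),p["K"],np.array(p["dist"],float))[0].reshape(-1,2)
def rect(p,region,z):
    c=cv2.findContours(region.astype(np.uint8),cv2.RETR_EXTERNAL,cv2.CHAIN_APPROX_NONE)[0]
    c=max(c,key=cv2.contourArea).reshape(-1,2)
    w=toz(p,c,z).astype(np.float32)
    return cv2.minAreaRect(w)
E
python3 - <<'E'
from h import *
p=cams.grab_frame("top")
for n,z in [("blue_punch",85),("blue_holder",20),("jig",12),("gauze_roll",48),("red_punch",85)]:
    for d in cams.silhouettes(p,n):
        print(n,round(d["conf"],2),np.round(d["centre"]),rect(p,d["region"],z), d["region"].sum())
c=cv2.resize(p["img"][220:330,280:540],None,fx=3,fy=3,interpolation=cv2.INTER_CUBIC)
cv2.imwrite("pics/b_crop.png",c[:,:,::-1])
p=cams.grab_frame("side")
c=cv2.resize(p["img"][150:320,290:410],None,fx=3.5,fy=3.5,interpolation=cv2.INTER_CUBIC)
cv2.imwrite("pics/b_side.png",c[:,:,::-1])
E
```

```text
blue_punch 0.78 [458. 290.] ((464.43243408203125, -133.85623168945312), (27.403791427612305, 39.99982833862305), 15.665696144104004) 219
blue_punch 0.66 [496. 296.] ((446.2262878417969, -216.98138427734375), (26.54924774169922, 43.8116340637207), 10.312832832336426) 241
blue_holder 0.68 [447. 289.] ((467.9924621582031, -140.41993713378906), (62.35430145263672, 58.51641082763672), 8.611775398254395) 455
jig 0.76 [333. 277.] ((497.6499938964844, 131.7964324951172), (107.74227905273438, 89.52960205078125), 8.921126365661621) 1809
jig 0.74 [146. 274.] ((512.6524658203125, 564.4951782226562), (131.70578002929688, 155.08021545410156), 81.52312469482422) 3819
jig 0.56 [402. 248.] ((571.279296875, -27.84979248046875), (92.48035430908203, 108.96040344238281), 87.38269805908203) 1843
gauze_roll 0.66 [257. 206.] ((662.4780883789062, 298.9140625), (51.024566650390625, 44.914344787597656), 43.99287796020508) 376
gauze_roll 0.22 [237. 287.] ((483.9758605957031, 353.66766357421875), (54.46701431274414, 61.786380767822266), 89.22628021240234) 458
gauze_roll 0.19 [333. 277.] ((492.9988708496094, 133.44773864746094), (109.15408325195312, 89.2092056274414), 8.296512603759766) 1903
red_punch 0.64 [229. 284.] ((484.1114196777344, 354.593994140625), (32.8475227355957, 32.134159088134766), 89.24581146240234) 223
```

View pics/b_crop.png

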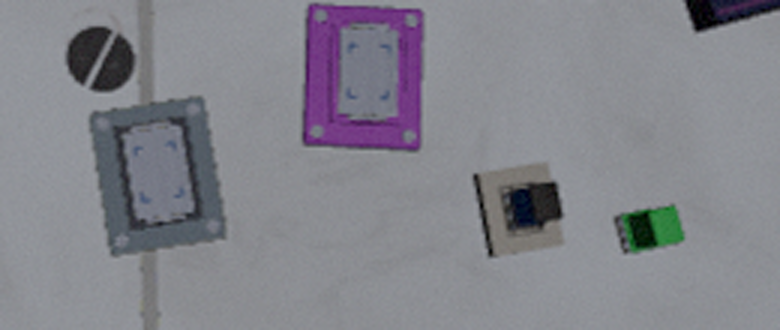

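View pics/b_side.png

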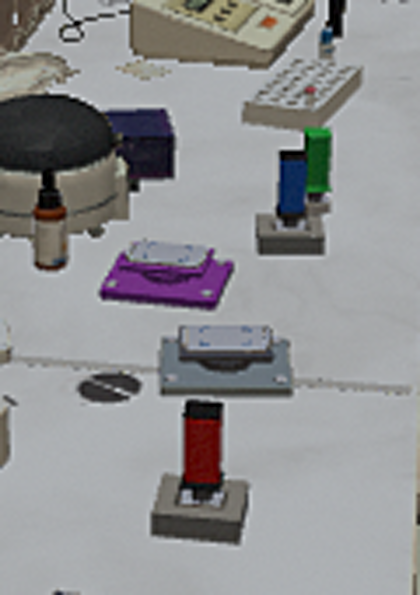

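The crop confirms a blue grip in the grey holder, with the green one standing beside it without a holder. The small grey jig is the right one. Next is a closer wrist view.

```bash
python3 - <<'E'
from h import *
from scipy.spatial.transform import Rotation as Ro
s=env.state()
R=Ro.from_euler('xyz',s["ee_rot"],degrees=True).as_matrix()
print(np.round(R,3))
p=cams.grab_frame("wrist")
Rc=cv2.Rodrigues(np.array(p["rvec"]))[0]; c=-Rc.T@np.array(p["tvec"]).ravel()
print("cam",c,"tool",R.T@(c-s["ee_pos"]),"fwd in tool",R.T@Rc[2], "cam pixels center at z=50", toz(p,[[320,240],[320,150]],50))
E
```

```text
[[ 0.     0.365 -0.931]
 [-0.    -0.931 -0.365]
 [-1.     0.    -0.   ]]
cam [ 274.01506278 -510.15998387  383.96124996] tool [-1.59004877e+02  3.27337432e-03 -6.88157477e+01] fwd in tool [9.68640821e-01 8.81338792e-04 2.48463645e-01] cam pixels center at z=50 [[ 191.01919143 -541.82927135]
 [ 262.48461367 -513.87263309]]
```

Call:
arm_command(
  deltas=[
    [0.5, [20, 40, 0], -0.02],
    [0.5, [40, 80, 0], -0.05],
    [0.5, [60, 120, 0], -0.08],
    [0.5, [80, 160, 0], -0.11],
    [0.5, [100, 200, 0], -0.14],
    [0.5, [120, 240, 0], -0.17],
    [0.5, [140, 280, 0], -0.2],
    [0.5, [160, 320, 0], -0.22],
    [0.5, [180, 360, 0], -0.22],
    [0.5, [190, 385, 0], -0.22],
    [0.5, [190, 385, 0], -0.22],
    [0.5, [190, 385, 0], -0.22],
    [0.5, [190, 385, 0], -0.22],
  ],
)

```text
time_s: 1.85
ee_pos: [399.7, -151.1, 225.0]
ee_rot: [75.2, 90.0, -96.1]
force: [0.8, 0.2, 0.4]
gripper_width: 45.4
```

```bash
python3 - <<'E'
from h import *
p=cams.grab_frame("wrist")
cv2.imwrite("pics/c_wrist.png",p["img"][:,:,::-1])
print(env.state()["ee_pos"],env.state()["ee_rot"])
for n,z in [("blue_punch",87),("blue_holder",20),("jig",12)]:
    for d in cams.silhouettes(p,n):
        print(n,round(d["conf"],2),np.round(d["centre"]),rect(p,d["region"],z), d["region"].sum())
E
```

```text
[ 399.61584881 -151.24140246  224.97037916] [  60.79775575   89.97195703 -110.47131224]
blue_punch 0.97 [422. 175.] ((451.19403076171875, -220.70152282714844), (32.3824577331543, 36.53030014038086), 12.039996147155762) 1784
blue_punch 0.82 [323. 136.] ((467.1062927246094, -141.71641540527344), (27.109264373779297, 21.934526443481445), 8.764556884765625) 1127
blue_holder 0.78 [308. 133.] ((468.26544189453125, -141.74285888671875), (66.38626861572266, 55.76861572265625), 8.758299827575684) 3428
jig 0.92 [43. 64.] ((497.8996276855469, 126.34371948242188), (109.85916900634766, 93.58241271972656), 6.650688171386719) 10395
jig 0.74 [209.  30.] ((546.1826171875, -28.467731475830078), (91.27507781982422, 61.20184326171875), 86.77989959716797) 6375
```

View pics/c_wrist.png

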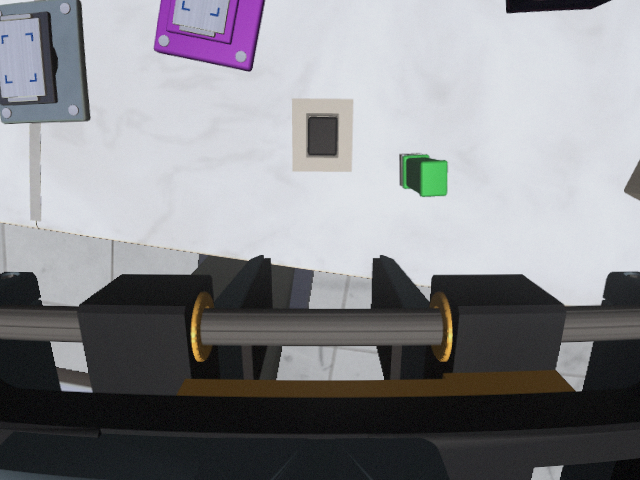

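The wrist view shows the punch's black top at (323,136), centred in its holder, with green at (430,178) outside the finger path. I'll go above it and then down.

Call:
arm_command(
  deltas=[
    [0.5, [35, 5, 0], 0],
    [0.5, [67.5, 9, 0], 0],
    [0.5, [67.5, 9, -30], 0],
    [0.5, [67.5, 9, -60], 0],
    [0.5, [67.5, 9, -90], 0],
    [0.5, [67.5, 9, -100], 0],
    [0.5, [67.5, 9, -105], 0],
    [0.5, [67.5, 9, -105], 0],
  ],
)

```text
time_s: 2.85
ee_pos: [467.8, -141.7, 120.4]
ee_rot: [147.3, 90.0, -23.9]
force: [0.5, 0.5, 0.5]
gripper_width: 45.5
```

```bash
python3 - <<'E'
from h import *
p=cams.grab_frame("top");cv2.imwrite("pics/d_top.png",cv2.resize(p["img"][230:350,390:550],None,fx=4,fy=4)[:,:,::-1])
p=cams.grab_frame("wrist");cv2.imwrite("pics/d_wrist.png",p["img"][:,:,::-1])
print(env.state()["ee_pos"],env.state()["ee_rot"],env.state()["force"])
E
```

```text
[ 468.4116437  -141.79185637  121.25551865] [151.78623369  89.8416762  -19.42081731] [-0.20070067  0.47858381  0.15339941]
```

View pics/d_wrist.png

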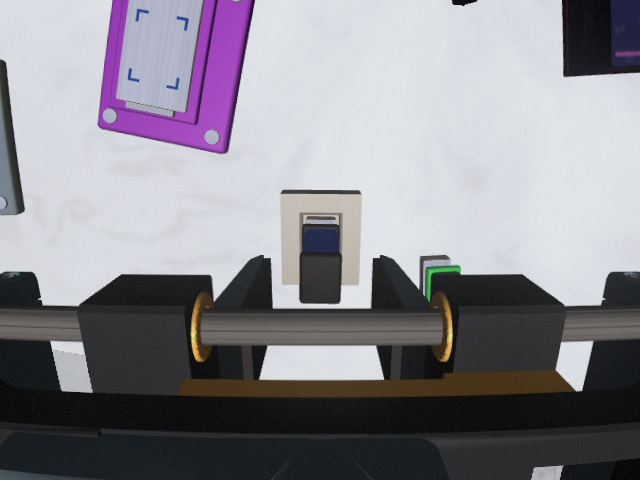

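Call:
arm_command(
  deltas=[
    [0.5, [0, 0, -25], 0],
    [0.5, [0, 0, -50], 0],
    [0.5, [0, 0, -62], 0],
    [0.5, [0, 0, -66], 0],
    [0.5, [0, 0, -66], 0],
    [0.3, [0, 0, -66], 0],
    [0.1, [0, 0, -66], 0],
    [0.1, [0, 0, -66], 0],
    [0.1, [0, 0, -66], 0],
    [0.1, [0, 0, -66], 0],
    [0.1, [0, 0, -66], 0],
    [0.1, [0, 0, -66], 0],
  ],
  grip_force=45,
)

```text
time_s: 4.15
ee_pos: [467.8, -141.4, 54.5]
ee_rot: [147.0, 89.9, -24.2]
force: [0.5, 1.0, 5.9]
gripper_width: 20.5
```

```bash
python3 - <<'E'
from h import *
p=cams.grab_frame("wrist");cv2.imwrite("pics/e_wrist.png",p["img"][:,:,::-1])
print(env.state())
E
```

```text
{'time_s': 4.2, 'qpos': array([-1.81645806e+01,  2.10111720e+01,  1.14166122e+02, -8.38144128e-03,
        4.47604522e+01,  6.30248621e+01]), 'qvel': array([ 0.02353435,  0.03371337, -0.07938373, -0.05728047,  0.01891291,
        0.01021048]), 'effort': array([-2.44537240e-02, -3.43887520e+01, -1.55056250e+01,  6.59653964e-02,
       -3.05734416e-01,  2.00406974e-02]), 'ee_pos': array([ 467.84255649, -141.43042807,   54.55133038]), 'ee_rot': array([147.60342571,  89.93746656, -23.58006883]), 'force': array([-1.14313242, -0.42283535,  6.01877606]), 'torque': array([0.05196652, 0.15646625, 0.01778026]), 'gripper_width': 20.142369520515285}
```

View pics/e_wrist.png

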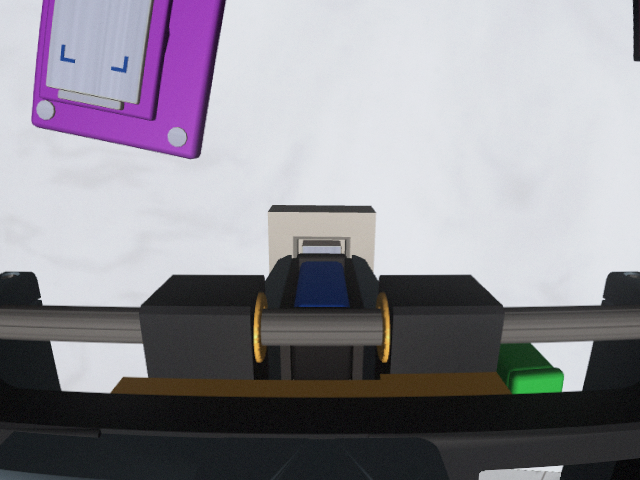

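Gripped at 20 mm, so the jaws are square across y. I'll lift straight up, then go to a view pose over the jig at the same height, with the tag at the same picture spot the punch had so calibration errors cancel.

Call:
arm_command(
  deltas=[
    [0.1, [0, 0, 8], 0],
    [0.1, [0, 0, 20], 0],
    [0.1, [0, 0, 40], 0],
    [0.1, [0, 0, 70], 0],
    [0.1, [0, 0, 100], 0],
    [0.1, [-5, 30, 130], 0],
    [0.1, [-10, 65, 150], 0],
    [0.1, [-15, 100, 171], 0],
    [0.1, [-20, 140, 171], 0],
    [0.1, [-25, 180, 171], 0],
    [0.1, [-30, 220, 171], 0],
    [0.1, [-37.5, 250, 171], 0],
    [0.1, [-37.5, 259, 171], 0],
    [0.1, [-37.5, 259, 171], 0],
    [0.1, [-37.5, 259, 171], 0],
    [0.1, [-37.5, 259, 171], 0],
  ],
)

```text
time_s: 5.8
ee_pos: [430.2, 116.6, 224.9]
ee_rot: [62.3, 90.0, -109.0]
force: [-0.6, -0.7, -1.0]
gripper_width: 20.2
```

```bash
python3 - <<'E'
from h import *
import pickle
p=cams.grab_frame("wrist");cv2.imwrite("pics/f_wrist.png",p["img"][:,:,::-1])
t=cams.grab_frame("top"); s=cams.grab_frame("side"); st=env.state()
pickle.dump((p,t,s,st),open("f.pkl","wb"))
print(st["ee_pos"],st["ee_rot"],st["force"],st["torque"],st["gripper_width"])
for d in cams.silhouettes(p,"jig"): print(d["conf"],d["centre"],rect(p,d["region"],12))
cv2.imwrite("pics/f_side.png",cv2.resize(s["img"][130:330,270:430],None,fx=3,fy=3)[:,:,::-1])
E
```

```text
[430.15167802 116.79167448 224.94314207] [  63.22439163   89.98021747 -108.05538191] [-0.85559481 -0.03486717 -2.01970914] [ 0.06840996 -0.03103658 -0.02685724] 20.370741637615204
0.94 [500.1, 79.3] ((571.3135375976562, -25.85965347290039), (91.49272918701172, 110.8134765625), 86.72734069824219)
0.93 [312.9, 133.1] ((498.56182861328125, 132.7054443359375), (108.8926773071289, 90.2182846069336), 8.632828712463379)
```

View pics/f_wrist.png

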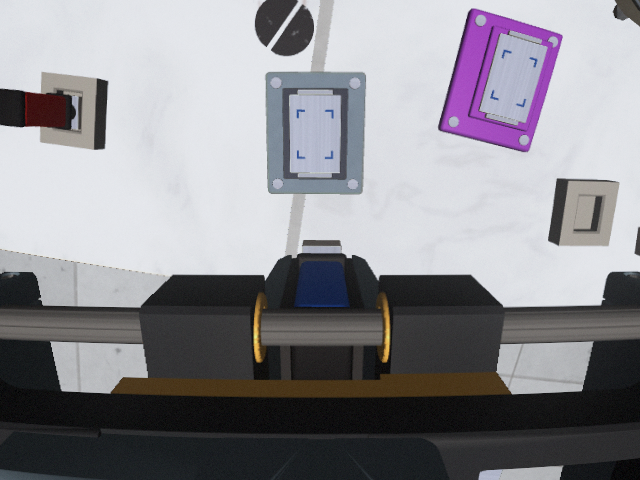

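View pics/f_side.png

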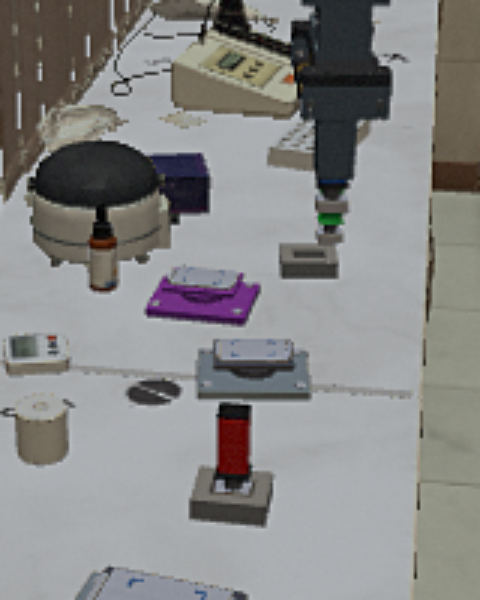

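```bash
cat > m.py <<'E'
from h import *
import pickle
p,t,s,st=pickle.load(open("f.pkl","rb"))
def marks(img,x0,x1,y0,y1):
    hsv=cv2.cvtColor(np.ascontiguousarray(img[y0:y1,x0:x1]),cv2.COLOR_RGB2HSV)
    m=((hsv[...,0]>100)&(hsv[...,0]<130)&(hsv[...,1]>90)).astype(np.uint8)
    n,l,stt,c=cv2.connectedComponentsWithStats(m)
    out=[]
    pts=np.argwhere(m)[:,::-1]+[x0,y0]
    return m,[(stt[i],c[i]+[x0,y0]) for i in range(1,n) if stt[i,4]>8],pts
E
python3 - <<'E'
from m import *
m,c,pts=marks(p["img"],288,342,95,175)
for a in c: print(a)
w=toz(p,pts,34).astype(np.float32)
r=cv2.minAreaRect(w);print("marks rect",r)
if len(c)==4:
    cc=toz(p,[a[1] for a in c],34);print(cc,cc.mean(0)); 
# punch in c_wrist
im=cv2.imread("pics/c_wrist.png")[:,:,::-1]
crop=cv2.resize(im[85:185,275:370],None,fx=6,fy=6,interpolation=cv2.INTER_CUBIC)
cv2.imwrite("pics/g1.png",crop[:,:,::-1])
cv2.imwrite("pics/g2.png",cv2.resize(p["img"][230:400,240:410],None,fx=3.5,fy=3.5,interpolation=cv2.INTER_CUBIC)[:,:,::-1])
E
```

```text
(array([ 9, 15,  8,  8, 28], dtype=int32), array([299.21428571, 112.21428571]))
(array([37, 15,  9,  8, 23], dtype=int32), array([329.60869565, 111.7826087 ]))
(array([ 9, 56,  8,  8, 28], dtype=int32), array([299.21428571, 155.78571429]))
(array([37, 56,  8,  8, 28], dtype=int32), array([329.78571429, 155.78571429]))
marks rect ((498.0904846191406, 131.93019104003906), (40.62355041503906, 30.564058303833008), 7.999897480010986)
[[514.21038686 147.73090462]
 [518.44352316 122.32385235]
 [478.01560327 142.60207565]
 [482.01143936 116.42381677]] [498.17023816 132.27016235]
```

View pics/g1.png

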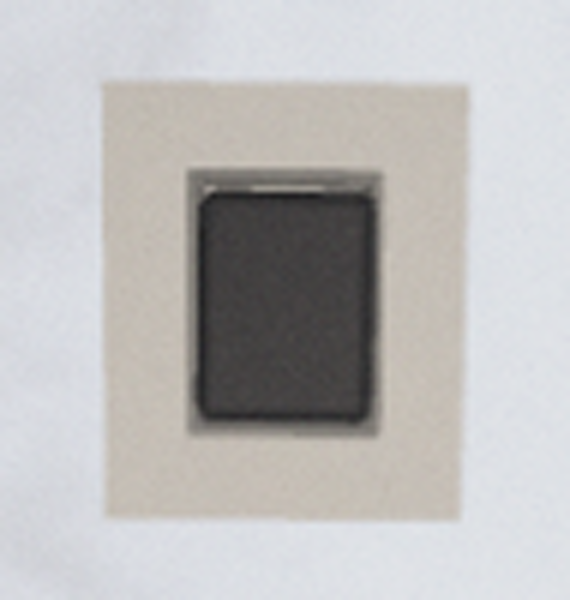

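View pics/g2.png

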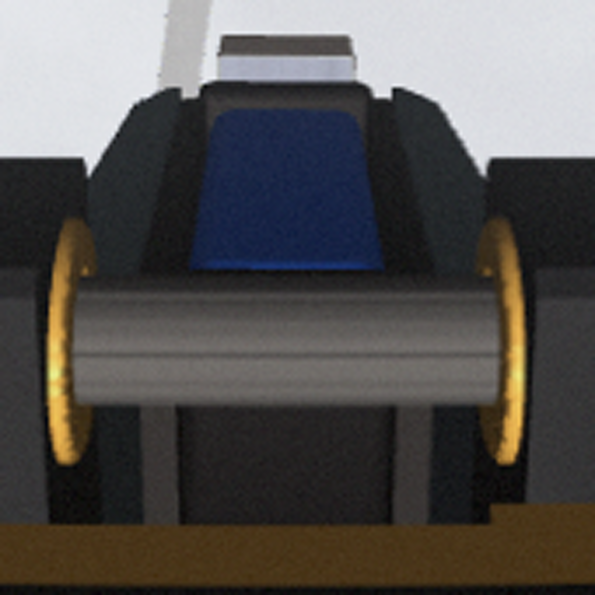

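```bash
python3 - <<'E'
from m import *
from scipy.spatial.transform import Rotation as Ro
T=st["ee_pos"]; R=Ro.from_euler('xyz',st["ee_rot"],degrees=True).as_matrix()
jy=R[:,1]; yaw=np.degrees(np.arctan2(jy[1],jy[0]))+90; print("punch yaw",yaw)
ex=np.array([np.cos(np.radians(yaw)),np.sin(np.radians(yaw))]);ey=np.array([-ex[1],ex[0]])
# pixel punch top in view c, relative to TCP c ; same cam-tool transform as now
w=toz(p,[[322.8,136.0]],95)[0]-T[:2]   # relative to TCP at view
Pc=np.array([399.65,-151.2])+w; print("punch top world",Pc, "holder", np.array([399.65,-151.2])+toz(p,[[(102+468)/12+275,(82+519)/12+85]],20)[0]-T[:2], "recess",np.array([399.65,-151.2])+toz(p,[[(188+382)/12+275,(168+435)/12+85]],20)[0]-T[:2])
off=Pc-np.array([467.84,-141.43]); print("offset in punch axes",off@ex,off@ey)
# jig
g=toz(p,[[(299.2+329.7)/2,(112.1+155.8)/2]],34)[0]; print("jig tgt",g, "minus TCP",g-T[:2])
print("for z 29/39",toz(p,[[314.45,133.95]]*1,29),toz(p,[[314.45,133.95]],39))
# predicted block corners
for dx in (0,-1,1):
  c0=T[:2]+ex*dx
  z0=T[2]-46.5
  pts=[[*(c0+ex*15+ey*s*10),z0+h] for s in(1,-1) for h in (0,12)]+[[*(c0+ex*15+ey*s*12),z0+28] for s in(1,-1)]
  q=(proj(p,pts)-[240,230])*3.5; print(dx,np.round(q,0).tolist())
E
```

```text
punch yaw 8.720227834085037
punch top world [ 467.2717577  -142.69841508] holder [ 467.89490229 -142.72286095] recess [ 467.75110339 -142.74499777]
offset in punch axes -0.7539778063325786 -1.167601641443949
jig tgt [498.28855601 132.28957997] minus TCP [68.13687799 15.49790549]
for z 29/39 [[498.28890236 132.36696164]] [[498.28820966 132.21219831]]
0 [[215.0, 30.0], [211.0, 51.0], [346.0, 30.0], [349.0, 51.0], [190.0, 83.0], [370.0, 83.0]]
-1 [[215.0, 36.0], [211.0, 58.0], [346.0, 36.0], [349.0, 58.0], [190.0, 90.0], [370.0, 90.0]]
1 [[215.0, 23.0], [211.0, 44.0], [346.0, 23.0], [350.0, 44.0], [190.0, 76.0], [370.0, 76.0]]
```

The marks are centred at pixel (314.5,134) with yaw about 8.6°, and the held punch is at about 8.7°, so no turn is needed. I'll move above the target.

Call:
arm_command(
  deltas=[
    [0.1, [35, 8, 0], 0],
    [0.1, [68.7, 16.8, 0], 0],
    [0.1, [68.7, 16.8, -25], 0],
    [0.1, [68.7, 16.8, -55], 0],
    [0.1, [68.7, 16.8, -85], 0],
    [0.1, [68.7, 16.8, -105], 0],
    [0.1, [68.7, 16.8, -118], 0],
    [0.1, [68.7, 16.8, -122], 0],
    [0.1, [68.7, 16.8, -122], 0],
    [0.1, [68.7, 16.8, -122], 0],
    [0.1, [68.7, 16.8, -122], 0],
  ],
)

```text
time_s: 7.1
ee_pos: [499.4, 134.6, 103.9]
ee_rot: [-177.7, 89.9, 11.1]
force: [0.1, 0.1, -1.9]
gripper_width: 20.2
```

```bash
python3 - <<'E'
from h import *
import pickle
p=cams.grab_frame("wrist");cv2.imwrite("pics/h_wrist.png",p["img"][:,:,::-1])
s=cams.grab_frame("side");cv2.imwrite("pics/h_side.png",cv2.resize(s["img"][170:300,290:420],None,fx=4.5,fy=4.5,interpolation=cv2.INTER_CUBIC)[:,:,::-1])
for i in range(4):
    t=cams.grab_frame("top"); st=env.state(); print(np.round(st["ee_pos"],2),np.round(st["force"],2))
cv2.imwrite("pics/h_top.png",cv2.resize(t["img"][230:330,280:400],None,fx=5,fy=5,interpolation=cv2.INTER_CUBIC)[:,:,::-1])
pickle.dump((p,t,s,st),open("h.pkl","wb"))
E
```

```text
[499.02 134.55 103.63] [ 0.35 -0.41 -1.22]
[498.92 134.57 103.49] [-0.62 -0.75 -1.54]
[498.84 134.54 103.36] [ 0.03  0.46 -1.61]
[498.76 134.52 103.25] [-0.05 -0.59 -1.27]
```

View pics/h_wrist.png

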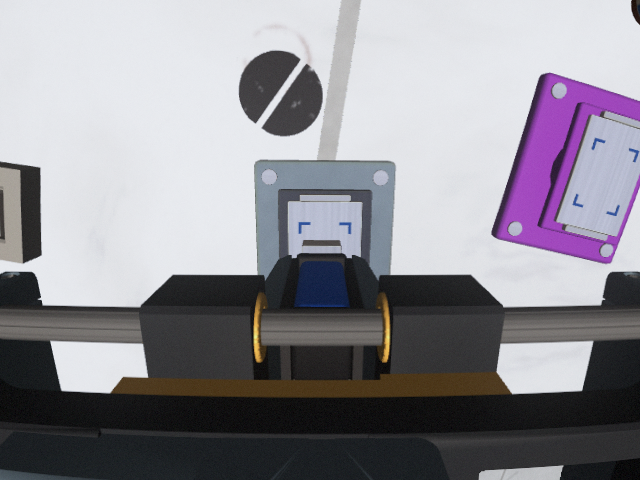

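View pics/h_side.png

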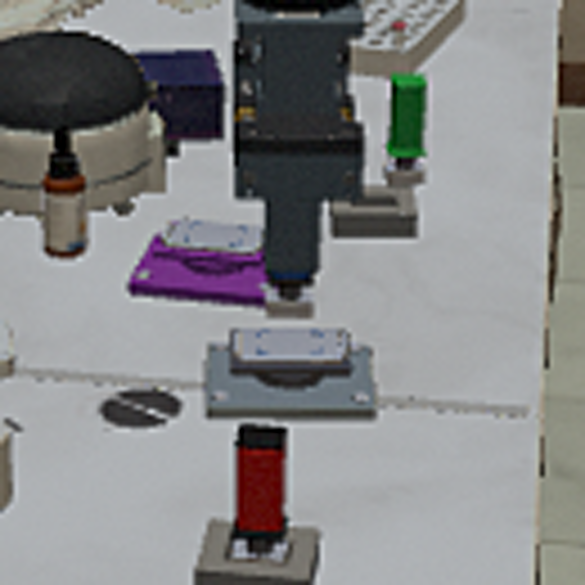

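```bash
python3 - <<'E'
from m import *
p,t,s,st=pickle.load(open("h.pkl","rb"))
m,c,pts=marks(p["img"],290,360,215,245)
for a in c: print(a)
cv2.imwrite("pics/i.png",cv2.resize(p["img"][190:290,270:375],None,fx=6,fy=6,interpolation=cv2.INTER_CUBIC)[:,:,::-1])
cv2.imwrite("pics/i_top.png",cv2.resize(t["img"][230:330,280:400],None,fx=5,fy=5,interpolation=cv2.INTER_CUBIC)[:,:,::-1])
T=st["ee_pos"]
th=np.radians(8.7);ex=np.array([np.cos(th),np.sin(th)]);ey=np.array([-ex[1],ex[0]])
c0=T[:2]; z0=T[2]-46.5
for z,c1 in ((z0,c0),):
  print("block bottom corners proj",proj(p,[[*(c1+ex*15+ey*a),z] for a in (10,-10)]))
print("mark outer corners (TCP as centre)",[proj(p,[[*(c0+ex*19+ey*a),z] for a in (14,-14)]).round(1).tolist() for z in (30,34,38)])
E
```

```text
(array([ 9,  7, 11, 12, 51], dtype=int32), array([302.41176471, 225.11764706]))
(array([49,  7, 12, 12, 60], dtype=int32), array([346.46666667, 225.68333333]))
block bottom corners proj [[301.91786205 239.50511607]
 [339.19952093 239.55836486]]
mark outer corners (TCP as centre) [[[297.3, 221.7], [344.0, 221.8]], [[296.9, 223.1], [344.4, 223.2]], [[296.5, 224.6], [344.7, 224.7]]]
```

View pics/i.png

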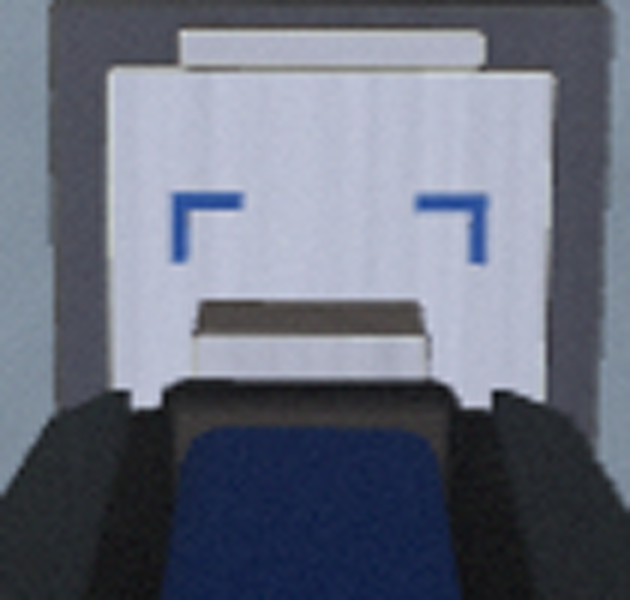

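View pics/i_top.png

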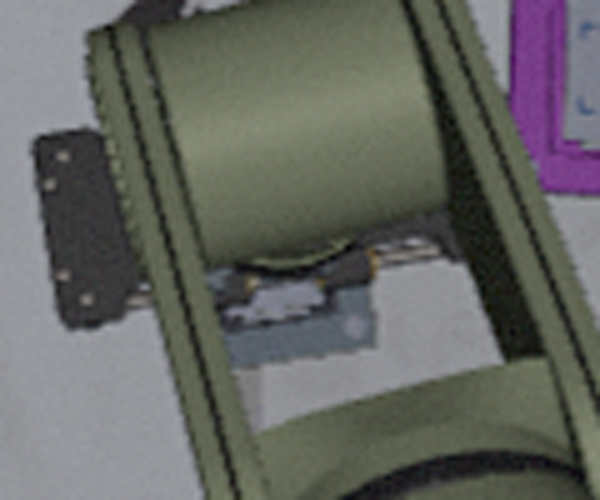

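Marks centred at column 325.0, punch block at 322.0, so the punch is about 1.6 mm too far to +y. I'll correct that and descend to just above the tag range.

Call:
arm_command(
  deltas=[
    [0.1, [0.2, -1.5, 0], 0],
    [0.1, [0.2, -1.5, -4], 0],
    [0.1, [0.2, -1.5, -9], 0],
    [0.1, [0.2, -1.5, -13], 0],
    [0.1, [0.2, -1.5, -13], 0],
    [0.1, [0.2, -1.5, -13], 0],
    [0.1, [0.2, -1.5, -13], 0],
    [0.1, [0.2, -1.5, -13], 0],
  ],
)

```text
time_s: 8.2
ee_pos: [499.0, 133.0, 90.1]
ee_rot: [165.4, 90.0, -5.7]
force: [0.2, 0.8, -2.5]
gripper_width: 20.6
```

```bash
python3 - <<'E'
from m import *
p=cams.grab_frame("wrist");st=env.state()
print(st["ee_pos"],st["force"])
T=st["ee_pos"]
cv2.imwrite("pics/j.png",cv2.resize(p["img"][190:290,270:375],None,fx=6,fy=6,interpolation=cv2.INTER_CUBIC)[:,:,::-1])
th=np.radians(8.7);ex=np.array([np.cos(th),np.sin(th)]);ey=np.array([-ex[1],ex[0]])
c0=T[:2]; z0=T[2]-46.5
print("block bottom",proj(p,[[*(c0+ex*15+ey*a),z0] for a in (10,-10)]))
print([proj(p,[[*(c0+ex*20+ey*a),z] for a in (15,-15)]).round(1).tolist() for z in (30,34,38)])
s=cams.grab_frame("side");cv2.imwrite("pics/j_side.png",cv2.resize(s["img"][170:300,290:420],None,fx=4.5,fy=4.5,interpolation=cv2.INTER_CUBIC)[:,:,::-1])
E
```

```text
[498.9822286  133.03132512  90.12703864] [ 0.86115621 -0.52692971 -1.57499469]
block bottom [[301.89924084 238.6345294 ]
 [339.33013424 238.69208206]]
[[[294.1, 223.9], [347.2, 224.0]], [[293.6, 225.5], [347.7, 225.6]], [[293.1, 227.1], [348.2, 227.2]]]
```

View pics/j.png

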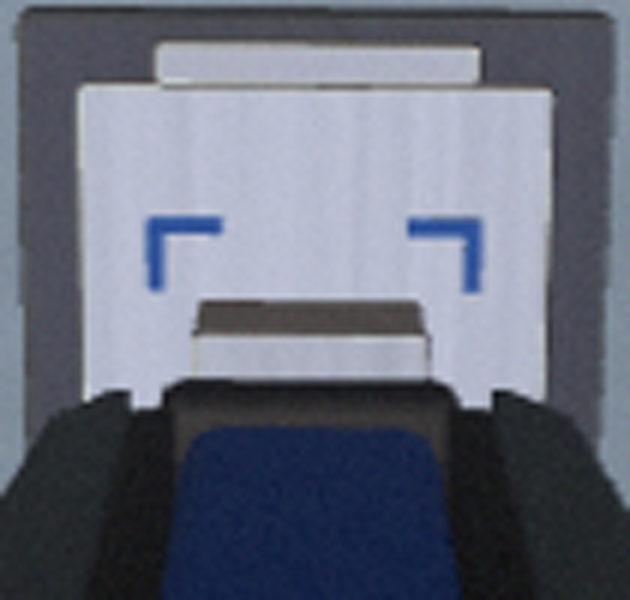

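View pics/j_side.png

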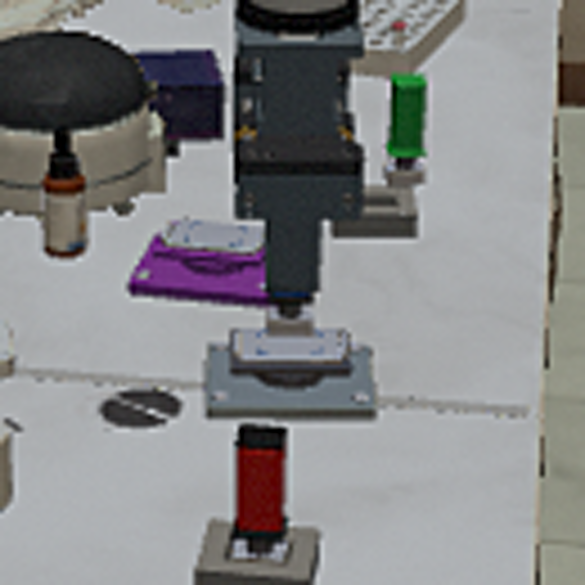

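Call:
arm_command(
  deltas=[
    [0.1, [0.5, -0.2, -1], 0],
    [0.1, [0.5, -0.2, -2], 0],
    [0.1, [0.5, -0.2, -3], 0],
    [0.1, [0.5, -0.2, -3.5], 0],
    [0.1, [0.5, -0.2, -3.5], 0],
    [0.1, [0.5, -0.2, -3.5], 0],
    [0.1, [0.5, -0.2, -3.5], 0],
  ],
)

```text
time_s: 9.0
ee_pos: [499.4, 132.8, 86.5]
ee_rot: [131.1, 90.0, -40.1]
force: [-0.8, -0.4, -2.2]
gripper_width: 20.4
```

Call:
arm_command(
  deltas=[
    [0.1, [0, 0, -0.5], 0],
    [0.1, [0, 0, -1], 0],
    [0.1, [0, 0, -1.5], 0],
    [0.1, [0, 0, -1.5], 0],
    [0.1, [0, 0, -1.5], 0],
  ],
)

```text
time_s: 9.5
ee_pos: [499.4, 132.8, 85.0]
ee_rot: [69.8, 90.0, -101.4]
force: [-0.2, -0.8, -1.3]
gripper_width: 20.5
```

Call:
arm_command(
  deltas=[
    [0.1, [0, 0, -0.5], 0],
    [0.1, [0, 0, -1], 0],
    [0.1, [0, 0, -1], 0],
    [0.1, [0, 0, -1], 0],
  ],
)

```text
time_s: 9.9
ee_pos: [499.4, 132.8, 84.0]
ee_rot: [59.1, 90.0, -112.1]
force: [-1.2, -0.0, -1.8]
gripper_width: 20.4
```

Not touching yet (z force about -1.8 N, the punch's weight).

Call:
arm_command(
  deltas=[
    [0.1, [0, 0, -0.5], 0],
    [0.1, [0, 0, -1], 0],
    [0.1, [0, 0, -1], 0],
    [0.1, [0, 0, -1], 0],
  ],
)

```text
time_s: 10.3
ee_pos: [499.4, 132.8, 83.0]
ee_rot: [69.9, 90.0, -101.3]
force: [0.9, 0.4, -2.2]
gripper_width: 20.4
```

Call:
arm_command(
  deltas=[
    [0.1, [0, 0, -0.5], 0],
    [0.1, [0, 0, -1], 0],
    [0.1, [0, 0, -1], 0],
    [0.1, [0, 0, -1], 0],
  ],
)

```text
time_s: 10.7
ee_pos: [499.4, 132.8, 82.0]
ee_rot: [81.2, 90.0, -90.0]
force: [-0.2, 0.5, -1.9]
gripper_width: 20.6
```

Call:
arm_command(
  deltas=[
    [0.1, [0, 0, -0.5], 0],
    [0.1, [0, 0, -1], 0],
    [0.1, [0, 0, -1], 0],
    [0.1, [0, 0, -1], 0],
  ],
)

```text
time_s: 11.1
ee_pos: [499.3, 132.8, 81.0]
ee_rot: [46.3, 90.0, -124.8]
force: [0.6, 0.2, -2.2]
gripper_width: 20.5
```

Call:
arm_command(
  deltas=[
    [0.1, [0, 0, -0.5], 0],
    [0.1, [0, 0, -1], 0],
    [0.1, [0, 0, -1], 0],
    [0.1, [0, 0, -1], 0],
  ],
)

```text
time_s: 11.5
ee_pos: [499.5, 132.8, 80.1]
ee_rot: [168.9, 90.0, -2.3]
force: [0.2, 0.6, -0.2]
gripper_width: 20.3
```

Call:
arm_command(
  deltas=[
    [0.1, [0, 0, -0.5], 0],
    [0.1, [0, 0, -1], 0],
    [0.1, [0, 0, -1], 0],
    [0.1, [0, 0, -1], 0],
  ],
)

```text
time_s: 11.9
ee_pos: [499.6, 132.8, 79.4]
ee_rot: [178.0, 90.0, 6.8]
force: [-1.7, 0.1, 5.2]
gripper_width: 20.8
```

Contact at TCP z of about 80.3, so the tag top is at about 34 mm. Now about 7 N net. I'll check alignment before pressing on.

```bash
python3 - <<'E'
from m import *
p=cams.grab_frame("wrist");st=env.state()
print(st["ee_pos"],st["force"])
for i in range(3): s=cams.grab_frame("side"); print(env.state()["force"],env.state()["ee_pos"])
T=st["ee_pos"]
cv2.imwrite("pics/k.png",cv2.resize(p["img"][190:290,270:375],None,fx=6,fy=6,interpolation=cv2.INTER_CUBIC)[:,:,::-1])
th=np.radians(8.7);ex=np.array([np.cos(th),np.sin(th)]);ey=np.array([-ex[1],ex[0]])
c0=T[:2]; z0=33
print("block bottom",proj(p,[[*(c0+ex*15+ey*a),z0] for a in (10,-10)]))
print([proj(p,[[*(c0+ex*19+ey*a),z] for a in (14,-14)]).round(1).tolist() for z in (33,)])
cv2.imwrite("pics/k_side.png",cv2.resize(s["img"][210:280,320:390],None,fx=8,fy=8,interpolation=cv2.INTER_CUBIC)[:,:,::-1])
E
```

```text
[499.5935558  132.85859742  79.32679135] [-1.18817361 -0.23059455  4.66429009]
[-0.46119412  0.99904825  4.09691031] [499.62061643 132.85874381  79.30931896]
[-0.62511092 -0.70090198  5.33932869] [499.6063104  132.85851538  79.27046432]
[-1.36321065 -0.64372892  6.00463577] [499.60076605 132.84894335  79.24473951]
block bottom [[301.88383592 238.68447619]
 [339.33835262 238.74174434]]
[[[294.3, 231.4], [347.0, 231.5]]]
```

View pics/k.png

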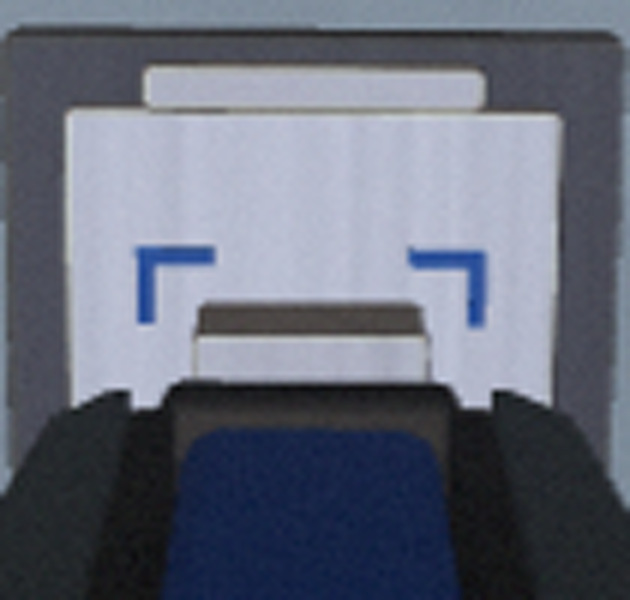

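View pics/k_side.png

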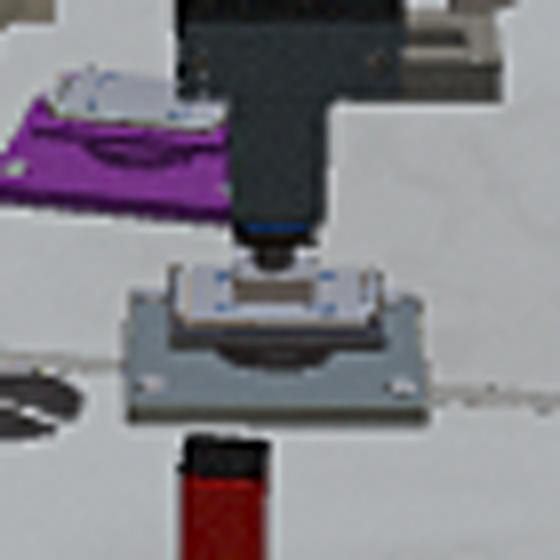

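Alignment is good: mark and block centres are within about 0.3 mm in both directions. I'll press a bit further and hold.

Call:
arm_command(
  deltas=[
    [0.1, [0, 0, -0.25], 0],
    [0.1, [0, 0, -0.5], 0],
    [0.1, [0, 0, -0.5], 0],
    [0.1, [0, 0, -0.5], 0],
    [0.1, [0, 0, -0.5], 0],
  ],
)

```text
time_s: 12.6
ee_pos: [499.7, 132.8, 78.9]
ee_rot: [178.6, 90.0, 7.4]
force: [-1.2, 0.4, 7.3]
gripper_width: 20.3
```

Call:
arm_command(
  deltas=[
    [0.1, [0, 0, -0.2], 0],
    [0.1, [0, 0, -0.35], 0],
    [0.1, [0, 0, -0.35], 0],
    [0.1, [0, 0, -0.35], 0],
  ],
)

```text
time_s: 13.0
ee_pos: [499.8, 132.9, 78.7]
ee_rot: [-179.2, 89.9, 9.7]
force: [-1.2, 0.3, 7.8]
gripper_width: 20.6
```

```bash
python3 - <<'E'
from h import *
f=[]
for i in range(6):
    cams.grab_frame("side"); s=env.state(); f.append([s["force"][2],s["ee_pos"][2]])
print(np.round(f,2), np.mean(f,0), s["ee_rot"])
E
```

```text
[[ 7.62 78.75]
 [ 8.43 78.76]
 [ 8.15 78.74]
 [ 7.57 78.75]
 [ 7.48 78.74]
 [ 7.21 78.77]] [ 7.74334766 78.75179218] [-178.94246043   89.93607705    9.86906713]
```

Net about 9.5 N, and the bed travel agrees. A little more, then hold.

Call:
arm_command(
  deltas=[
    [0.1, [0, 0, -0.3], 0],
    [0.1, [0, 0, -0.6], 0],
    [0.1, [0, 0, -0.6], 0],
    [0.1, [0, 0, -0.6], 0],
    [0.1, [0, 0, -0.6], 0],
  ],
)

```text
time_s: 13.8
ee_pos: [499.8, 132.9, 78.4]
ee_rot: [-179.3, 89.9, 9.5]
force: [-2.0, -1.4, 9.5]
gripper_width: 20.6
```

```bash
python3 - <<'E'
from h import *
f=[]
for i in range(22):
    p=cams.grab_frame("wrist"); s=env.state(); f.append([s["force"][2],s["ee_pos"][2]])
print(np.round(f,2).T, np.mean(f,0), s["ee_rot"],s["ee_pos"])
cv2.imwrite("pics/l.png",cv2.resize(p["img"][190:290,270:375],None,fx=6,fy=6,interpolation=cv2.INTER_CUBIC)[:,:,::-1])
E
```

```text
[[ 9.41  9.59 10.02  9.93  9.53  8.48  9.48  9.95  9.24  9.28  9.28  8.6
   9.75  9.38  9.01  9.    9.68  9.62 10.04  9.57  9.31  9.88]
 [78.44 78.43 78.42 78.46 78.44 78.43 78.45 78.43 78.44 78.45 78.43 78.42
  78.44 78.42 78.42 78.43 78.4  78.43 78.45 78.45 78.43 78.44]] [ 9.45568714 78.43438634] [-179.13152235   89.92221085    9.68149812] [499.82702915 132.91807105  78.43734744]
```

View pics/l.png

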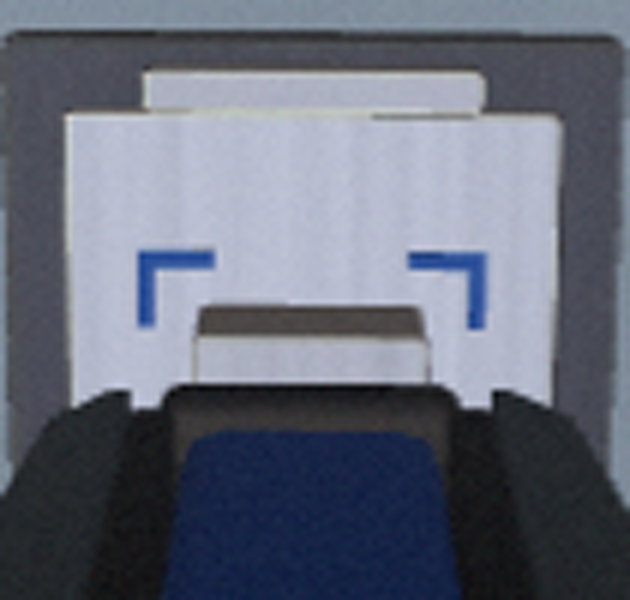

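Held about 11.3 N net for over 1.1 s, centred. Lifting straight off.

Call:
arm_command(
  deltas=[
    [0.1, [0, 0, 1], 0],
    [0.1, [0, 0, 3], 0],
    [0.1, [0, 0, 7], 0],
    [0.1, [0, 0, 15], 0],
    [0.1, [0, 0, 25], 0],
    [0.1, [0, 0, 40], 0],
    [0.1, [0, 0, 60], 0],
    [0.1, [0, 0, 80], 0],
    [0.1, [0, 0, 80], 0],
    [0.1, [0, 0, 80], 0],
    [0.1, [0, 0, 80], 0],
  ],
)

```text
time_s: 16.0
ee_pos: [498.6, 132.6, 156.5]
ee_rot: [9.0, 89.9, -162.2]
force: [0.4, 0.5, -1.9]
gripper_width: 20.5
```

```bash
python3 - <<'E'
from h import *
p=cams.grab_frame("wrist"); s=env.state(); print(s["ee_pos"],s["ee_rot"],s["force"],s["torque"],s["gripper_width"])
cv2.imwrite("pics/n.png",cv2.resize(p["img"][190:290,270:375],None,fx=6,fy=6,interpolation=cv2.INTER_CUBIC)[:,:,::-1])
E
```

```text
[498.53782269 132.56861646 156.39723059] [   7.92750706   89.85897848 -163.26102291] [ 0.54025035 -0.20539107 -1.07475521] [-0.02791581  0.06922088 -0.0167459 ] 20.26044962461662
```

View pics/n.png

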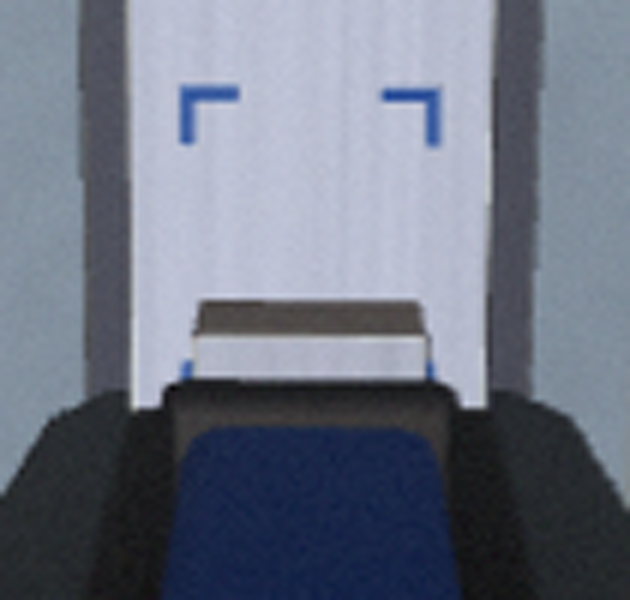

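The in-hand pose is unchanged (block edge still at crop row 300). Moving back over the holder.

Call:
arm_command(
  deltas=[
    [0.1, [-4, -30, 0], 0],
    [0.1, [-8, -70, 0], 0],
    [0.1, [-12, -110, 0], 0],
    [0.1, [-17, -150, 0], 0],
    [0.1, [-22, -190, 0], 0],
    [0.1, [-27, -230, 0], 0],
    [0.1, [-31.5, -260, 0], 0],
    [0.1, [-31.5, -274.1, 0], 0],
    [0.1, [-31.5, -274.1, -25], 0],
    [0.1, [-31.5, -274.1, -50], 0],
    [0.1, [-31.5, -274.1, -70], 0],
    [0.1, [-31.5, -274.1, -75], 0],
    [0.1, [-31.5, -274.1, -75], 0],
    [0.1, [-31.5, -274.1, -75], 0],
    [0.1, [-31.5, -274.1, -75], 0],
  ],
)

```text
time_s: 17.55
ee_pos: [468.8, -141.4, 83.6]
ee_rot: [152.6, 89.9, -18.6]
force: [-0.2, -1.0, -2.0]
gripper_width: 20.1
```

```bash
python3 - <<'E'
from h import *
p=cams.grab_frame("wrist"); s=env.state(); print(s["ee_pos"],s["ee_rot"],s["force"],s["gripper_width"])
cv2.imwrite("pics/o.png",cv2.resize(p["img"][190:290,270:375],None,fx=6,fy=6,interpolation=cv2.INTER_CUBIC)[:,:,::-1])
T=s["ee_pos"]; th=np.radians(8.7);ex=np.array([np.cos(th),np.sin(th)]);ey=np.array([-ex[1],ex[0]]); c0=T[:2]
f=lambda X:((X-[270,190])*6).round(0).tolist()
print("block",f(proj(p,[[*(c0+ex*15+ey*a),T[2]-46.5] for a in (10,-10)])))
print("recess far edge",f(proj(p,[[*(c0+ex*17.5+ey*a),20] for a in (12.5,-12.5)])),"outer",f(proj(p,[[*(c0+ex*32+ey*a),20] for a in (27,-27)])))
E
```

```text
[ 468.65805631 -141.40246121   83.51683177] [151.74157053  89.87129652 -19.43256139] [-0.11868332 -0.59985417 -1.52258962] 20.230912377910727
block [[191.0, 293.0], [415.0, 294.0]]
recess far edge [[173.0, 223.0], [434.0, 224.0]] outer [[17.0, 73.0], [589.0, 74.0]]
```

View pics/o.png

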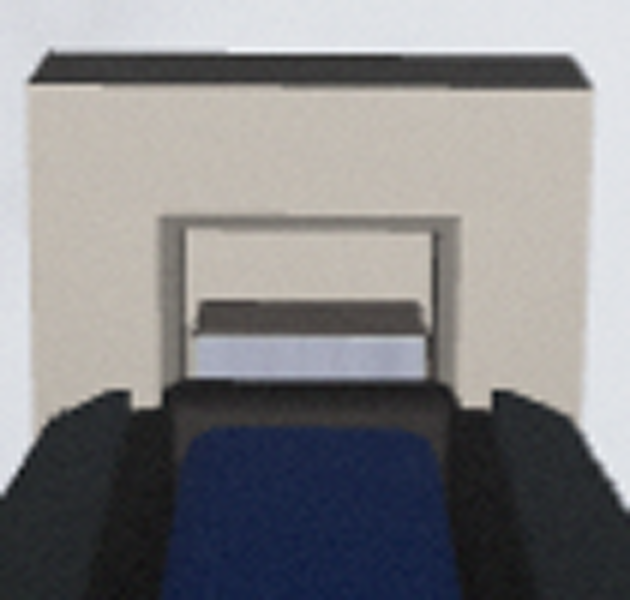

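Centred laterally (recess columns 160–460, block 198–427). Lowering slowly.

Call:
arm_command(
  deltas=[
    [0.1, [0, 0, -6], 0],
    [0.1, [0, 0, -12], 0],
    [0.1, [0, 0, -16], 0],
    [0.1, [0, 0, -19], 0],
    [0.1, [0, 0, -22], 0],
    [0.1, [0, 0, -24], 0],
    [0.1, [0, 0, -25], 0],
    [0.1, [0, 0, -25], 0],
    [0.1, [0, 0, -25], 0],
  ],
)

```text
time_s: 18.5
ee_pos: [468.0, -141.3, 57.6]
ee_rot: [137.3, 90.0, -33.9]
force: [0.6, 1.1, -1.7]
gripper_width: 20.2
```

Call:
arm_command(
  deltas=[
    [0.1, [0, 0, -1], 0],
    [0.1, [0, 0, -2], 0],
    [0.1, [0, 0, -2.8], 0],
    [0.1, [0, 0, -2.8], 0],
    [0.1, [0, 0, -2.8], 0],
    [0.1, [0, 0, -2.8], 0],
  ],
)

```text
time_s: 19.1
ee_pos: [467.9, -141.3, 54.7]
ee_rot: [107.0, 90.0, -64.2]
force: [0.1, -0.0, -1.0]
gripper_width: 20.2
```

```bash
python3 - <<'E'
from h import *
p=cams.grab_frame("wrist"); s=env.state(); print(s["ee_pos"],s["ee_rot"],s["force"],s["gripper_width"])
cv2.imwrite("pics/q.png",cv2.resize(p["img"][190:290,270:375],None,fx=6,fy=6,interpolation=cv2.INTER_CUBIC)[:,:,::-1])
E
```

```text
[ 467.88117477 -141.30961731   54.7533325 ] [112.781014    89.99380809 -58.40813306] [ 0.01141786 -0.47801629 -2.15388071] 20.254026712177804
```

View pics/q.png

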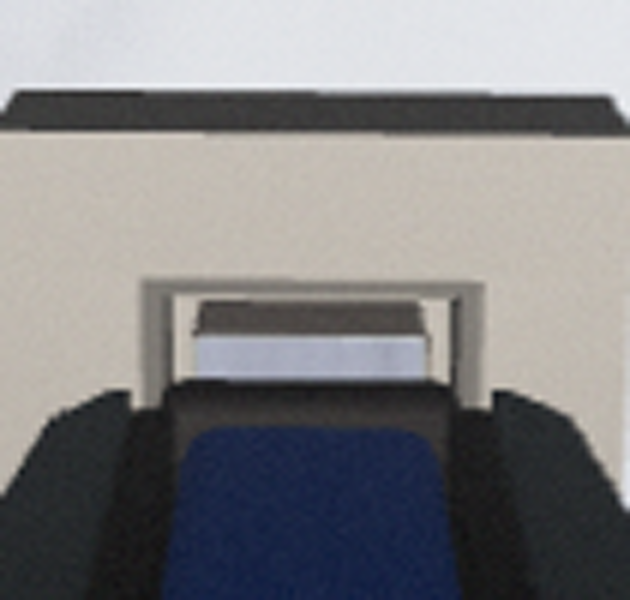

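It's in the recess with the floor nearly reached. I'll ease down to contact.

Call:
arm_command(
  deltas=[
    [0.1, [0, 0, -0.3], 0],
    [0.1, [0, 0, -0.6], 0],
    [0.1, [0, 0, -0.6], 0],
    [0.1, [0, 0, -0.6], 0],
  ],
)

```text
time_s: 19.55
ee_pos: [468.1, -141.3, 54.6]
ee_rot: [146.3, 90.0, -24.9]
force: [-1.7, 1.2, 4.8]
gripper_width: 20.4
```

Call:
arm_command(
  deltas=[
    [0.1, [0, 0, -0.2], 0],
    [0.1, [0, 0, -0.4], 0],
    [0.1, [0, 0, -0.4], 0],
  ],
)

```text
time_s: 19.85
ee_pos: [468.2, -141.4, 54.6]
ee_rot: [151.5, 89.9, -19.7]
force: [-1.9, 0.6, 7.8]
gripper_width: 20.4
```

It's on the floor. Relax slightly, open, check, then rise.

Call:
arm_command(
  deltas=[
    [0.1, [0, 0, 0.4], 0],
    [0.1, [0, 0, 0.5], 0],
    [0.3, [0, 0, 0.5], 0],
    [0.5, [0, 0, 0.5], 0],
    [0.5, [0, 0, 0.5], 0],
    [0.5, [0, 0, 0.5], 0],
    [0.5, [0, 0, 0.5], 0],
    [0.5, [0, 0, 0.5], 0],
    [0.5, [0, 0, 0.5], 0],
  ],
)

```text
time_s: 20.75
ee_pos: [467.9, -141.3, 54.2]
ee_rot: [118.5, 90.0, -52.7]
force: [-0.9, -1.2, 0.2]
gripper_width: 45.9
```

```bash
python3 - <<'E'
from h import *
p=cams.grab_frame("wrist"); s=env.state(); print(s["ee_pos"],s["force"],s["gripper_width"])
cv2.imwrite("pics/r.png",p["img"][:,:,::-1])
E
```

```text
[ 467.87055302 -141.30708157   54.22864241] [ 0.53909347 -1.03725911  0.63899695] 45.62982239982823
```

View pics/r.png

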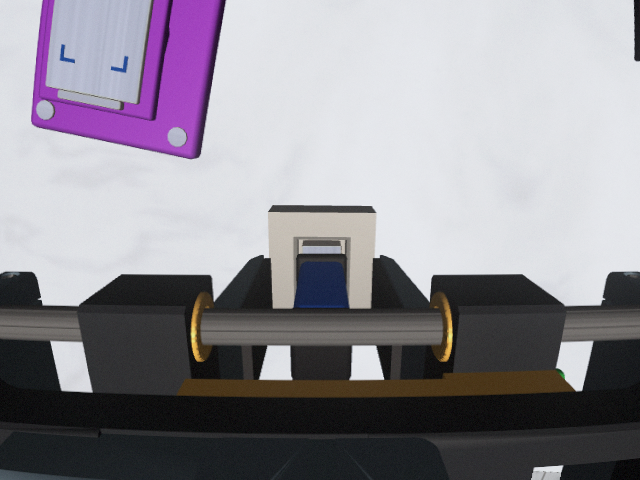

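Released, and the punch stands at (322,290) between the open fingers. Rising and moving back for a last look.

Call:
arm_command(
  deltas=[
    [0.5, [0, 0, 10], 0],
    [0.5, [0, 0, 35], 0],
    [0.5, [0, 0, 75], 0],
    [0.5, [0, 0, 120], 0],
    [0.5, [0, 0, 160], 0],
    [0.5, [-30, -5, 171], 0],
    [0.5, [-68, -9, 171], 0],
    [0.5, [-68, -9, 171], 0],
    [0.5, [-68, -9, 171], 0],
    [0.5, [-68, -9, 171], 0],
    [0.5, [-68, -9, 171], 0],
  ],
)

```text
time_s: 21.9
ee_pos: [400.8, -150.3, 225.2]
ee_rot: [-177.9, 90.0, 10.9]
force: [-0.1, 0.2, 0.8]
gripper_width: 45.8
```

```bash
python3 - <<'E'
from h import *
p=cams.grab_frame("wrist"); s=env.state(); print(s["ee_pos"],s["force"],s["qvel"].round(2))
cv2.imwrite("pics/s.png",cv2.resize(p["img"][60:260,220:480],None,fx=3,fy=3,interpolation=cv2.INTER_CUBIC)[:,:,::-1])
s=cams.grab_frame("side")
cv2.imwrite("pics/s_side.png",cv2.resize(s["img"][150:320,290:410],None,fx=3.5,fy=3.5,interpolation=cv2.INTER_CUBIC)[:,:,::-1])
E
```

```text
[ 400.65407669 -150.27272108  225.04275491] [ 0.0095362  -0.07024581 -0.30243476] [-0.01  0.12  0.24  0.04 -0.06 -0.1 ]
```

View pics/s.png

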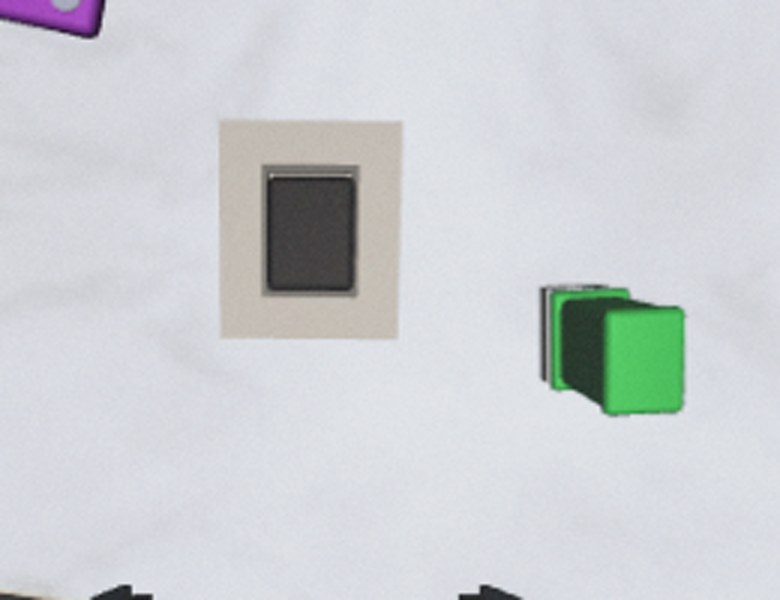

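View pics/s_side.png

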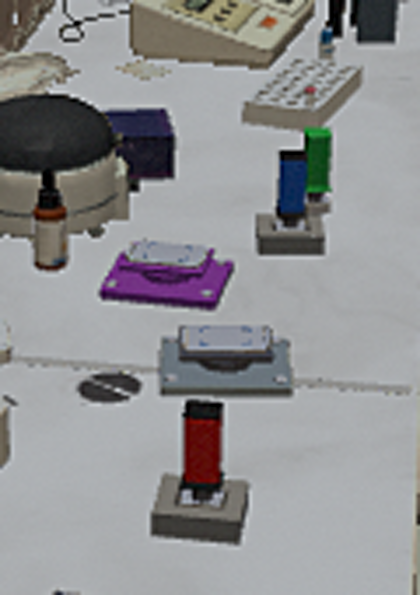

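The punch stands upright and centred in its recess (crop (311,233)), and nothing else has moved. Handing in.

```bash
python3 -c "
from workcell import env
print(env.job_done())"
```

```text
the job is handed in; nothing more can be done
None
```

The blue punch was pressed on the tag in the small grey jig, lifted straight off, and put back upright in its own holder. I handed the job in at about 22 s, and no verdict was reported.

- **Press:** I found the tag top by touch at about 34 mm. The steady force was about 11.3 N (9.5 N read at the wrist plus about 1.8 N punch weight), held for over 1.1 s. The highest wrist reading I saw was 10 N.
- **Alignment:** In the wrist picture, the punch was within about 0.3 mm of the centre of the marks and about 0.5° of parallel.
- **Return:** The last wrist and side pictures show the punch upright, centred in its recess and released. The arm was clear of everything, and the red and green punches had not visibly moved. I did not check the gauze roll again at the end, but the arm never went near it.
- **Disagreement:** The wrist camera showed a sideways bias of about 1.3 mm. I corrected the approach by about 1.5 mm using the marks and the punch seen in the same picture.

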